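Seat the tube carrier on the shaker's locating pins and latch it

TASK

Put the loaded tube carrier onto the shaker: lower it over both locating pins of the drive table until its plate lies flush on the table, then swing the retaining latch over the plate's edge as far as it goes. The table has stopped somewhere in its orbit, so the pins are not exactly central. Keep the carrier level all the way, and leave the timer, the bottle and the rubber bulb where they are.

Things in the scene. Friction and masses are not known exactly. Their poses are not given: they have to be found in the camera images.
- carrier: Loose tube carrier, about 0.5 kg: aluminium plate 100 (x) x 160 (y) x 6 mm with two 10 mm through holes at x = 0, y = +68 and -68 mm. Two capped 50 ml tubes are clipped on it, lying along y at x = +32 and -32 mm, to y = +-57 mm, 41 mm high. A carrying bar runs over the middle. Origin: centre of the plate's underside, z up. It may go on either way round (half a turn about z).
- grip_bar (a point): Middle of the carrier's black carrying bar, 78 mm above the plate's underside. The bar runs along the carrier's y: 94 mm long, 12 mm wide, 16 mm tall (70 to 86 mm above the underside), on two posts at y = +36 and -36 mm. Axes as the carrier's.
- shaker: White housing of the bench shaker, fixed, 170 (x) x 186 (y) mm, top at 60 mm. Origin: centre of its underside on the bench; the front with the control panel faces -x, z up. The grey drive table with the pins and the latch stands on it (see table_mid). To its right, past the bench, an upright panel as high as 0.47 m stands at y = -0.6 m from x = 0.45 m on.
- table_mid (a point): Point of the housing where the middle of the drive table's top would be if centred, 76 mm above the bench; axes as the shaker's. The table, 170 (x) x 190 (y) x 12 mm, underside 4 mm clear of the housing, is rigid and has the housing's yaw, but has stopped up to 6 mm off this point in x and up to 6 mm in y: not measured, its edges and pins can be seen or touched.
- pins_mid (a point): Point of the housing 14 mm above table_mid. Midway between the tips of the two steel locating pins if the table were centred; the true midpoint is off by the same unknown shift as the table. The pins stand at y = +68 and -68 mm from the table's centre, 8 mm in diameter, 14 mm high above the table, with a 1 mm chamfer on top.
- latch (a joint): Angle in rad, 0 to 1.57, of the steel latch on the drive table, about a vertical pivot; grows clockwise seen from above, stays where left, about 2 N at the knob to move. Its tongue, 35 x 13 mm, underside 8 mm above the table, points along the shaker's +y at 0 (clear of the plate) and +x at 1.57 (over the plate's edge); it passes only over a plate lying flush.
- latch_pivot (a point): Point of the housing, level with the table's top, under the latch's pivot if the table were centred (x = -70, y = +66 mm from table_mid); the true pivot is off by the table's shift. The latch's tail, pointing the other way than the tongue, carries an upright black knob 30 mm from the pivot, 12 mm in diameter, 13 to 47 mm above the table: at the shaker's -y of the pivot at 0, at -x of it at 1.57.
- timer: White lab timer, 62 x 62 x 20 mm, standing on the bench; leave it alone. Origin: centre of its underside.
- bottle: Small 100 ml bottle with a blue cap, 58 mm diameter, 105 mm tall; leave it alone. Origin: centre of its underside.
- bulb: Black rubber pipette bulb lying on the bench, 33 x 58 x 34 mm; leave it alone. Origin: centre of its underside.
- centrifuge: Bench centrifuge, fixed, always in the same place: 310 mm deep (x), 260 mm wide (y), 190 mm tall with its lid; it stands behind the carrier and beside the shaker, so carry things over or round its front corner. Not part of the job. Origin: centre of its underside.

How it is judged:
By the outcome, as a careful person would: the job done as asked, in the order asked, and still so for the second after the job is handed in, with the robot touching nothing.
It also fails if it takes over 64 s, if anything falls off the work surface, if the arm or the gripper's body presses on something with over 40 N, if the wrist force passes 120 N, or if a joint passes its speed limit or range.

ROBOT

A 6-joint arm with a two-finger parallel gripper is mounted at the origin on a cart in front of the work surface, level with it; the furniture and walls round the work are solid. World frame = base frame: x ahead of the robot, y to its left, z up, the work surface at z = 0. Lengths are in m, angles in degrees, forces in N, time in s.
With the tool pointing down it reaches from about 0.4 to 0.825 m from the base axis. Payload 7 kg.
Tool frame: the origin (TCP) lies at the very end of the fingers, on their centre line; the grasp point (between the pads) lies 19 mm behind it; z points along the fingers, y is the line along which they close (so a half turn about z gives the same grasp; the last joint's range is limited). The gripper opens to 88 mm and grips with 3 to 60 N. Pads are 19 mm wide; open, the fingers measure 130 mm over their backs; the gripper's body (78 mm by 193 mm) begins 47 mm behind the grasp point.
Start: joints at [-47.951, 20.546, 0.682, 0, -70.136, -16.507], TCP at [0.291, -0.609, 0.205] pointing down, gripper open.
Joint ranges: [-176.03, 176.03], [-82.01, 121.73], [-58.28, 71.71], [-173.87, 95.51], [-174.79, -0.11], [-173.66, 173.66]. Speed limits (degrees/s): [136.94, 136.94, 172.46, 180, 180, 180].

INTERFACE

Orientations are given as [roll, pitch, yaw] about the fixed x, y, z axes, in that order (R = Rz(yaw) Ry(pitch) Rx(roll)).
In Python, from plant import get_obs, snapshot, camera_params, close_job, boxes_of, cut_out, landmark_of gives the robot as it stands.
- The arm moves only by the shell command python3 -m inch 'ROWS' [OPENING]. ROWS is text: rows parted by semicolons, each of 6 numbers parted by spaces: the shift along the tool's x, y, z in units of 30 cm (1.0 is 30 cm), then the turn, a rotation vector about the tool's x, y, z in units of pi rad (1.0 is pi rad). A call has 1 to 10 rows; each row is the pose to reach, as a shift and turn from the pose commanded when the call began, along the tool's axes at that moment, turning the shorter way round; what a row does not reach only later rows make up. A row lasts 1/12 s, in which the tool goes at most 41.7 mm and 7.16 degrees, less where a joint would pass 70% of its speed; a pose out of reach is approached as far as the arm can. A call with a number of a shift or a turn outside -1 to 1 is refused whole. A call with a gripper value outside its range is refused whole. OPENING is the closure, from -1 (fully open) to 1 (shut), set as the call begins (- or left out, the last holds). The fingers move at their own pace and stop on an object; the grip force is fixed at half the most. Time passes only in rows, so rows that repeat a pose let the fingers close. It gives the time, the measured TCP pose, the force, the opening and the grip force at its end, in the units of the state.
- get_obs(): the state, without advancing time (a new reading comes with each control period).
- snapshot(name): name is "scene" or "top" or "wrist"; returns the picture (400x640x3 uint8, red, green, blue); there is no depth.
- camera_params(name): a dict with "mtx" (3x3 intrinsics, pixels), "k1" (the pictures are not rectified: a ray, as slopes to the right and down, at radius r is drawn at 1 + k1 r^2 times it, then the intrinsics apply), "rvec" (rotation vector, rad) and "tvec" (3), from world to camera coordinates, as OpenCV has them. Camera axes: x right, y down, z forward; pixel columns grow to the right and rows downward; lengths in m; the calibration is good to about 2 mm. A picture is of the moment at which its call begins: read the wrist's pose just before it. camera_params takes no time and is no camera call; for the wrist camera it gives the pose at the moment of the call.
- close_job(): hands the job in; it is judged then, once.
Trained networks look in the newest picture that a camera, given by its name, has taken for a name from the list of things; names that differ only in an ending like _2 or _b are one class to them, and where a whole thing is asked for, a point or a joint stands for the part that bears it (a point fixed in the world has none). Each returns a list of dicts, best first, with "p" (0 to 1); they miss things now and then, are a little off and sometimes report something else, mostly with a low value. They report only what shows in the picture. A call takes as long as a camera call.
- boxes_of(camera, thing): "rect" ([left, top, width, height] in pixels, round what is visible of it).
- cut_out(camera, thing): "pixels" (400x640 bool, what is visible of it) and "rect" ([left, top, width, height] in pixels, round what is visible of it).
- landmark_of(camera, thing): "uv" ([column, row] in pixels: a listed point, or the origin of a listed thing).
The state is a dict: "clock": time; "joint_pos": joint angles; "qvel": joint speeds; "tau": joint torques, N m; "tool_pos": TCP position; "orientation": TCP orientation; "force": force on the tool from outside, world axes, zero at the start; "moment": the same for the moment, N m; "opening": finger opening in m; "gripper_force": force on a finger pad.
Only numpy, scipy, OpenCV 4.12 (cv2) and the standard library are available. Lean on these libraries where they do the work, as an engineer would, in place of code of your own. Each camera call takes 0.05 s, during which the arm holds its last target. There are 200 camera calls.

## Working session

There is one attempt and no reset: what is moved stays moved. The work goes in short steps, Python scripts to look and compute and a shell command to move; the robot and the scene stay as the last step left them, time stands still between calls to the robot, and variables do not carry over. Pictures are saved under pics/ and viewed, at most 10 in all, crops included, and the job is handed in when it is done.

```bash
ls; mkdir -p pics
cat > h.py <<'E'
import numpy as np, cv2
from plant import *
from scipy.spatial.transform import Rotation as R
def ray(cam,uv,P=None):
    P=P or camera_params(cam); K=np.array(P['mtx']);k=P['k1']
    n=cv2.undistortPoints(np.array([[uv]],float),K,np.array([k,0,0,0.]))[0,0] 
    Rm=cv2.Rodrigues(np.array(P['rvec'],float))[0];t=np.array(P['tvec'],float).ravel()
    return -Rm.T@t, Rm.T@np.array([n[0],n[1],1.])
def onz(cam,uv,z,P=None):
    o,d=ray(cam,uv,P); return o+d*(z-o[2])/d[2]
def proj(cam,p,P=None):
    P=P or camera_params(cam)
    return cv2.projectPoints(np.array(p,float).reshape(-1,3),np.array(P['rvec'],float),np.array(P['tvec'],float),np.array(P['mtx']),np.array([P['k1'],0,0,0.]))[0][:,0]
def save(im,n): cv2.imwrite('pics/'+n,im[:,:,::-1])
def rows(goal,yaw=None):
    "shift in tool axes /0.3 and yaw turn from current pose"
    o=get_obs(); Rt=R.from_euler('xyz',o['orientation'],degrees=True)
    return Rt.inv().apply(np.array(goal)-o['tool_pos'])/0.3
E
python3 - <<'E'
from h import *
o=get_obs(); print({k:np.round(v,3) for k,v in o.items()})
for c in ['scene','top']:
    P=camera_params(c); print(c,np.round(P['mtx'],1).tolist(),P['k1'],np.round(ray(c,(320,200))[0],3))
    im=snapshot(c); save(im,c+'0.png')
    for t,z in [('carrier',0),('grip_bar',.078),('shaker',0),('table_mid',.076),('pins_mid',.09),('latch_pivot',.076),('latch',.08),('timer',0),('bottle',0),('bulb',0),('centrifuge',0)]:
        r=landmark_of(c,t)
        for q in r[:2]: print(t,round(q['p'],2),np.round(q['uv'],1),np.round(onz(c,q['uv'],z),4))
E
```

```text
pics
{'clock': np.float64(0.0), 'joint_pos': array([-4.7950e+01,  2.0589e+01,  6.3300e-01, -2.2000e-02, -7.0135e+01,
       -1.6508e+01]), 'qvel': array([ 0.041, -0.132,  0.017,  0.034, -0.09 , -0.103]), 'tau': array([ 0.0000e+00, -5.8272e+01,  2.9305e+01,  6.9970e+00,  7.0000e-03,
       -0.0000e+00]), 'tool_pos': array([ 0.291, -0.609,  0.205]), 'orientation': array([ 1.79906e+02, -6.00000e-03, -1.54466e+02]), 'force': array([0.658, 0.287, 0.438]), 'moment': array([ 0.017, -0.046, -0.015]), 'gripper_force': np.float64(0.0), 'opening': np.float64(0.088)}
scene [[404.2, 0.0, 318.3], [0.0, 404.2, 196.3], [0.0, 0.0, 1.0]] -0.04791143810153261 [-0.038  0.459  0.815]
carrier 0.69 [352.  247.8] [0.4567 0.0445 0.    ]
grip_bar 0.65 [354.2 227.9] [0.4566 0.0455 0.078 ]
shaker 0.76 [429.4 182.3] [ 0.5438 -0.297  -0.    ]
latch_pivot 0.72 [438.9 184.9] [ 0.4687 -0.242   0.076 ]
latch_pivot 0.35 [353.8 229.6] [0.454  0.0482 0.076 ]Traceback (most recent call last):
  File "<stdin>", line 7, in <module>
ValueError: it knows: bottle, bulb, carrier, centrifuge, grip_bar, latch_pivot, pins_mid, shaker, table_mid, timer
```

Run:
```python
from h import *
for c in ['scene','top']:
    P=camera_params(c); print(c,np.round(ray(c,(320,200))[0],3),np.round(ray(c,(320,200))[1],3))
    im=snapshot(c); save(im,c+'0.png')
    for t,z in [('carrier',0),('grip_bar',.078),('shaker',0),('table_mid',.076),('pins_mid',.09),('latch_pivot',.076),('timer',0),('bottle',0),('bulb',0),('centrifuge',0)]:
        if c=='scene' and t in('carrier','shaker'): continue
        r=landmark_of(c,t)
        for q in r[:2]: print(t,round(q['p'],2),np.round(q['uv'],1),np.round(onz(c,q['uv'],z),4))
```

```text
scene [-0.038  0.459  0.815] [ 0.594 -0.377 -0.71 ]
grip_bar 0.68 [355.5 227. ] [0.4574 0.0411 0.078 ]
latch_pivot 0.63 [438.5 184.7] [ 0.4699 -0.2416  0.076 ]
timer 0.69 [289.8 292.2] [0.4219 0.2424 0.    ]
timer 0.42 [250.6 309.8] [0.4259 0.3395 0.    ]
bottle 0.91 [252.4 311.4] [0.4203 0.3377 0.    ]
bulb 0.66 [227.5 323.4] [0.4209 0.3967 0.    ]
top [0.395 0.061 1.479] [ 0.138 -0.011 -0.99 ]
carrier 0.93 [322.2 237.1] [0.4689 0.0384 0.    ]
grip_bar 0.77 [322.3 238. ] [0.462  0.0393 0.078 ]
pins_mid 0.7 [407.  234.9] [ 0.4676 -0.2415  0.09  ]
latch_pivot 0.4 [402.7 236.9] [ 0.4618 -0.2298  0.076 ]
timer 0.62 [261.  254.3] [0.4112 0.2529 0.    ]
bottle 0.51 [239.6 252. ] [0.4199 0.3281 0.    ]
```

View pics/scene0.png

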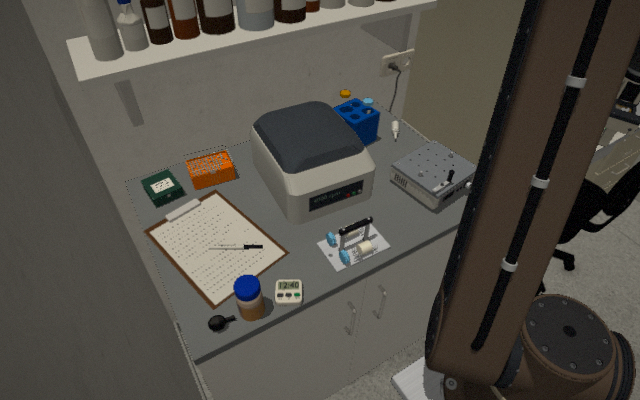

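View pics/top0.png

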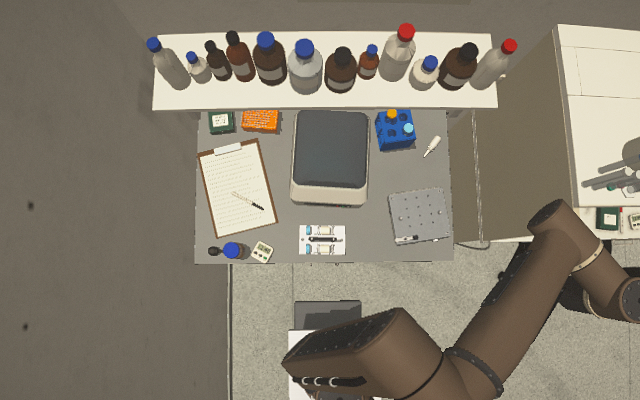

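```bash
cat >> h.py <<'E'
def go(goal,yaw):
    o=get_obs(); Rt=R.from_euler('xyz',o['orientation'],degrees=True)
    s=Rt.inv().apply(np.array(goal)-o['tool_pos'])/0.3
    r=(Rt.inv()*R.from_euler('xyz',[180,0,yaw],degrees=True)).as_rotvec()/np.pi
    print('row',np.round(s,4),np.round(r,4),'nrows',np.linalg.norm(s)*.3/.0417,np.linalg.norm(r)*180/7.16)
E
python3 - <<'E'
from h import *
P=camera_params('wrist');print(np.round(P['mtx'],1).tolist(),P['k1'])
o=get_obs();Rt=R.from_euler('xyz',o['orientation'],degrees=True)
c,d=ray('wrist',(320,200));print(Rt.inv().apply(c-o['tool_pos']),Rt.inv().apply(d))
_,d=ray('wrist',(420,200));print(Rt.inv().apply(d))
im=snapshot('top');g=cv2.resize(im[170:270,280:470],None,fx=4,fy=4,interpolation=cv2.INTER_CUBIC);save(g,'topc.png')
go([.50,-.25,.36],-90)
E
```

```text
[[332.8, 0.0, 319.9], [0.0, 332.8, 199.0], [0.0, 0.0, 1.0]] -0.048988312447810316
[ 6.95823016e-02 -3.70005894e-05 -1.80322313e-01] [-2.58987018e-01 -2.77211567e-04  9.65885888e-01]
[-0.25933504  0.30153598  0.96592858]
row [-1.1446  0.7795 -0.5152] [ 0.     -0.     -0.3581] nrows 10.629530077908806 9.002609163716935
```

View pics/topc.png

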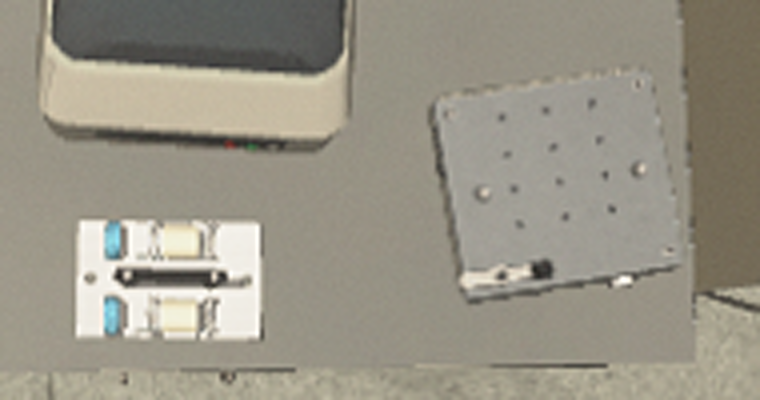

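```bash
python3 - <<'E'
from h import *
a=onz('top',(400.75,218.25),.09);b=onz('top',(439.75,212),.09);print(a,b,(a+b)/2,np.linalg.norm(a-b),np.degrees(np.arctan2(*(a-b)[:2]))*-1)
c=onz('top',(280+93/4-.4,170+278/4-.4),.006);d=onz('top',(280+247/4-.4,170+281/4-.4),.006);print('holes',c,d,(c+d)/2)
print(onz('top',(280+503/4-.4,170+275/4-.4),.09))
m=(a+b)/2
go([m[0],m[1],.36],-81)
E
python3 -m inch '-0.9 0.5 -0.5 0 0 -0.3;-0.9 0.5 -0.5 0 0 -0.3;-0.9 0.5 -0.5 0 0 -0.3;-0.9 0.5 -0.5 0 0 -0.3;-0.9 0.5 -0.5 0 0 -0.3;-0.9 0.5 -0.5 0 0 -0.3;-0.9 0.5 -0.5 0 0 -0.3;-0.9 0.5 -0.5 0 0 -0.3;-0.9 0.5 -0.5 0 0 -0.3;-0.9 0.5 -0.5 0 0 -0.3'
python3 - <<'E'
from h import *
a=onz('top',(400.75,218.25),.09);b=onz('top',(439.75,212),.09);m=(a+b)/2
print(get_obs()['tool_pos'],get_obs()['orientation'])
go([m[0],m[1],.36],-81)
E
```

```text
[ 0.52328712 -0.22254947  0.09      ] [ 0.54249561 -0.35578398  0.09      ] [ 0.53289136 -0.28916672  0.09      ] 0.13461203425205331 8.203837449318518
holes [0.46241788 0.1060765  0.006     ] [ 0.45808846 -0.02822024  0.006     ] [0.46025317 0.03892813 0.006     ]
[ 0.45622856 -0.23561262  0.09      ]
row [-1.1872  0.6144 -0.5152] [ 0.      0.     -0.4081] nrows 10.306504430507749 10.259592403779815
clock: 2.23
tool_pos: [0.4721, -0.3554, 0.3575]
orientation: [-179.8, -0.0, -100.3]
force: [0.6, 0.3, 0.2]
opening: 0.0879
gripper_force: 0.0
[ 0.47207174 -0.3553825   0.35749876] [-1.79799542e+02 -3.44299724e-02 -1.00258665e+02]
row [-0.2533 -0.1602 -0.0079] [-0.0011 -0.0004 -0.107 ] nrows 2.1569156537942087 2.689897822336498
```

```bash
python3 -m inch '-0.253 -0.16 -0.008 0 0 -0.1015;-0.253 -0.16 -0.008 0 0 -0.1015;-0.253 -0.16 -0.008 0 0 -0.1015;-0.253 -0.16 -0.008 0 0 -0.1015;-0.253 -0.16 -0.008 0 0 -0.1015'
python3 - <<'E'
from h import *
o=get_obs();print(o['tool_pos'],o['orientation'],o['qvel'])
P=camera_params('wrist');im=snapshot('wrist');save(im,'w1.png');np.save('w1.npy',im)
import pickle;pickle.dump((P,o),open('w1.pkl','wb'))
for t,z in [('pins_mid',.09),('table_mid',.076),('latch_pivot',.076),('shaker',0)]:
    for q in landmark_of('wrist',t)[:2]: print(t,round(q['p'],2),np.round(q['uv'],1),onz('wrist',q['uv'],z,P))
E
```

```text
clock: 2.65
tool_pos: [0.5306, -0.2916, 0.357]
orientation: [179.9, 0.0, -82.3]
force: [0.5, -0.7, -0.6]
opening: 0.0877
gripper_force: 0.0
[ 0.5306298  -0.2915527   0.35704455] [ 1.79920387e+02  2.36690253e-02 -8.22916050e+01] [-1.33161798 -0.65780807 -0.1145232   0.15558899 -0.09917593 -0.88586775]
```

View pics/w1.png

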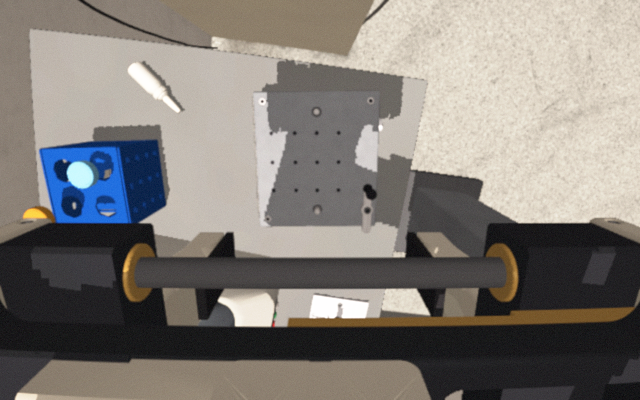

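Run:
```python
from h import *
im=np.load('w1.npy')
f=lambda u,v,h=14:cv2.resize(im[v-h:v+h,u-h:u+h],None,fx=14,fy=14,interpolation=cv2.INTER_CUBIC)
save(np.hstack([f(317,111),f(317,210)]),'pins.png')
```

```text
(no output)
```

View pics/pins.png

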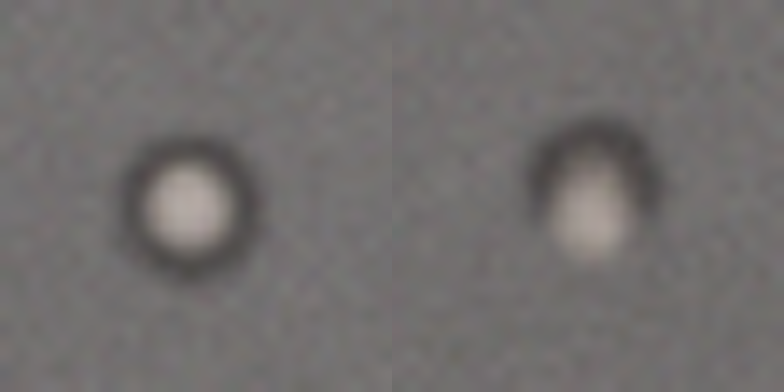

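Run:
```python
from h import *
import pickle;P,o=pickle.load(open('w1.pkl','rb'))
a=onz('wrist',(316.64,211.2),.09,P);b=onz('wrist',(316.07,111.29),.09,P)
m=(a+b)/2;e=a-b
print(a,b,m,np.linalg.norm(e),'yaw',np.degrees(np.arctan2(-e[0],e[1])))
Rt=R.from_euler('xyz',o['orientation'],degrees=True)
print('mid in tool',Rt.inv().apply(m-o['tool_pos']), 'if base', np.linalg.norm(onz('wrist',(316.64,208.5),.076,P)-b))
go([.460,.039,.30],-92)
```

```text
[ 0.52520634 -0.22438421  0.09      ] [ 0.54371815 -0.35915977  0.09      ] [ 0.53446225 -0.29177199  0.09      ] 0.13604094292695437 yaw 7.820802434467493
mid in tool [ 0.00084168 -0.00413946  0.26703873] if base 0.13694600886761948
row [-1.1257  0.0846  0.193 ] [-0.     -0.      0.0537] nrows 8.23936936940028 1.3495253666649871
```

```bash
python3 -m inch '-0.2 0.015 0 0 0 0.0537;-0.4 0.03 0 0 0 0.0537;-0.99 0.075 0.17 0 0 0.0537;-0.99 0.075 0.17 0 0 0.0537;-0.99 0.075 0.17 0 0 0.0537;-0.99 0.075 0.17 0 0 0.0537;-0.99 0.075 0.17 0 0 0.0537;-0.99 0.075 0.17 0 0 0.0537;-0.99 0.075 0.17 0 0 0.0537'
python3 - <<'E'
from h import *
go([.460,.039,.273],-92)
E
```

```text
clock: 3.65
tool_pos: [0.4671, 0.0019, 0.3064]
orientation: [180.0, 0.0, -91.7]
force: [0.2, -1.0, -0.0]
opening: 0.0879
gripper_force: 0.0
row [-0.123   0.0272  0.1116] [0.0001 0.0002 0.0014] nrows 1.2104924376227244 0.036657324336051574
```

```bash
python3 -m inch '-0.123 0.027 0.11 0 0 0;-0.123 0.027 0.11 0 0 0;-0.123 0.027 0.11 0 0 0;-0.123 0.027 0.11 0 0 0;-0.123 0.027 0.11 0 0 0'
python3 - <<'E'
from h import *
import pickle
o=get_obs();P=camera_params('wrist');im=snapshot('wrist');np.save('w2.npy',im);pickle.dump((P,o),open('w2.pkl','wb'))
save(im[60:],'w2.png');print(o['tool_pos'],o['orientation'])
c=onz('top',(280+93/4-.4,170+278/4-.4),.006);d=onz('top',(280+247/4-.4,170+281/4-.4),.006)
pc=proj('wrist',[c,d],P);print(pc)
f=lambda u,v,h=14:cv2.resize(im[v-h:v+h,u-h:u+h],None,fx=14,fy=14,interpolation=cv2.INTER_CUBIC)
pc=pc.round().astype(int);print(pc)
save(np.hstack([f(*pc[0]),f(*pc[1])]),'holes.png')
for t,z in [('carrier',0),('grip_bar',.078)]:
    for q in landmark_of('wrist',t)[:2]: print(t,round(q['p'],2),np.round(q['uv'],1),onz('wrist',q['uv'],z,P))
E
```

```text
clock: 4.07
tool_pos: [0.4621, 0.0361, 0.2749]
orientation: [-179.9, 0.0, -91.9]
force: [-0.5, -0.6, 0.1]
opening: 0.0875
gripper_force: 0.0
[0.46208913 0.03611608 0.27490839] [-1.79916876e+02  3.53975049e-03 -9.19043633e+01]
[[321.23697359 212.74841289]
 [321.12044561 114.82298435]]
[[321 213]
 [321 115]]
carrier 0.69 [321.  167.1] [0.46059864 0.04205831 0.        ]
```

View pics/w2.png

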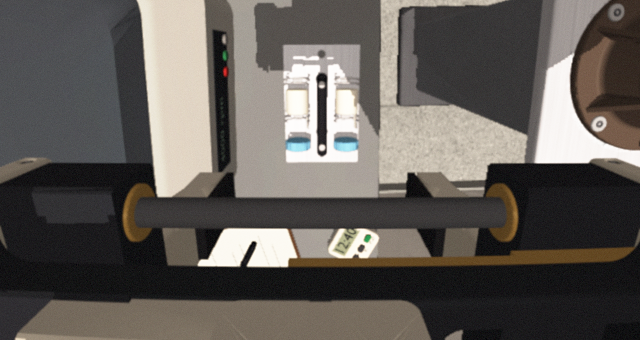

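View pics/holes.png

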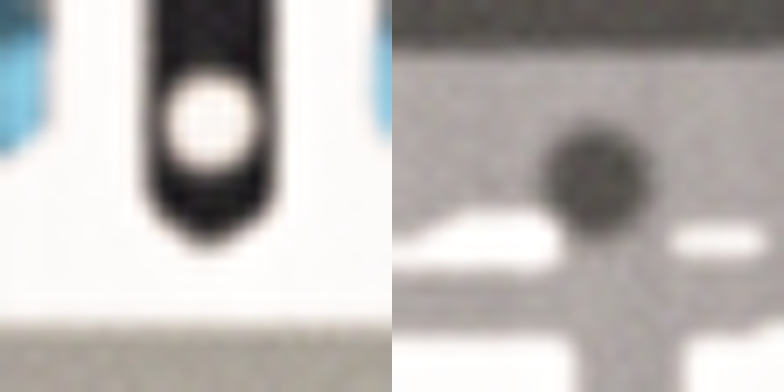

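Run:
```python
from h import *
import pickle;P,o=pickle.load(open('w2.pkl','rb'));im=np.load('w2.npy')
g=cv2.GaussianBlur(im.astype(np.float32).mean(2),(0,0),1)
def sub(p):
    d=np.abs(np.gradient(p));i=int(d[2:-2].argmax())+2
    q=d[i-1:i+2];return i+.5*(q[0]-q[2])/(q[0]-2*q[1]+q[2])
W=lambda pts:np.array([onz('wrist',p,.006,P)[:2] for p in pts])
E={}
E['+x']=W([(276+sub(g[v,276:292]),v) for v in range(130,218,2)])
E['-x']=W([(352+sub(g[v,352:368]),v) for v in range(130,218,2)])
E['+y']=W([(u,214+sub(g[214:230,u])) for u in range(290,354,2)])
E['-y']=W([(u,96+sub(g[96:112,u])) for u in list(range(290,354,2))])
L={}
for k,p in E.items():
    vx,vy,x,y=cv2.fitLine(p.astype(np.float32),cv2.DIST_HUBER,0,.001,.001).ravel()
    n=np.array([-vy,vx]);r=(p-[x,y])@n
    s=-1 if (k[1]=='x' and vy<0) or (k[1]=='y' and vx<0) else 1
    ang=np.degrees(np.arctan2(-vx*s,vy*s)) if k[1]=='x' else np.degrees(np.arctan2(vy*s,vx*s))
    print(k,'yaw',round(float(ang),2),'rms',r.std()); L[k]=(np.array([x,y]),p)
yaw=np.radians(-1.9)
for y in (-1.9,-1.5):
    c,s=np.cos(np.radians(y)),np.sin(np.radians(y));Rr=np.array([[c,-s],[s,c]])
    q={k:np.median(p@Rr,axis=0) for k,(a,p) in L.items()}
    w=q['+x'][0]-q['-x'][0];h=q['+y'][1]-q['-y'][1]
    print(y,'size',w,h,'centre',Rr@np.array([(q['+x'][0]+q['-x'][0])/2,(q['+y'][1]+q['-y'][1])/2]))
hl=onz('wrist',(321.0,113.36),.006,P);print('hole',hl, 'centre from hole',hl[:2]+.068*np.array([np.sin(np.radians(1.7)),np.cos(np.radians(1.7))]))
a=onz('wrist',(321.5,207.2),.086,P);b=onz('wrist',(322,145),.086,P);e=a-b;print('studs',a,b,(a+b)/2,np.degrees(np.arctan2(-e[0],e[1])))
```

```text
+x yaw -1.64 rms 0.0018611022035299638
-x yaw -1.12 rms 0.0031117061348211418
+y yaw -1.87 rms 0.0031644803957432284
-y yaw -1.76 rms 6.290582956783635e-05
-1.9 size 0.1011883273626687 0.16137651130199698 centre [0.46041327 0.03886248]
-1.5 size 0.10154759183127099 0.16144521418715488 centre [0.46039383 0.03889915]
hole [ 0.4581836  -0.03009608  0.006     ] centre from hole [0.46020091 0.03787399]
studs [0.46122121 0.07464587 0.086     ] [0.45830594 0.00336572 0.086     ] [0.45976357 0.0390058  0.086     ] -2.3420153396601515
```

Run:
```python
from h import *
go([.4603,.0384,.059],-91.8)
```

```text
row [-0.0065  0.0065  0.7187] [-0.0004  0.0001 -0.0007] nrows 5.171026483856202 0.020498666037250143
```

```bash
python3 -m inch '-0.0065 0.0065 0.1 0 0 0;-0.0065 0.0065 0.2 0 0 0;-0.0065 0.0065 0.3 0 0 0;-0.0065 0.0065 0.4 0 0 0;-0.0065 0.0065 0.5 0 0 0;-0.0065 0.0065 0.6 0 0 0;-0.0065 0.0065 0.68 0 0 0;-0.0065 0.0065 0.718 0 0 0;-0.0065 0.0065 0.718 0 0 0;-0.0065 0.0065 0.718 0 0 0'
python3 -m inch '0 0 0 0 0 0;0 0 0 0 0 0;0 0 0 0 0 0;0 0 0 0 0 0;0 0 0 0 0 0;0 0 0 0 0 0;0 0 0 0 0 0;0 0 0 0 0 0' 1
```

```text
clock: 5.05
tool_pos: [0.4597, 0.0386, 0.0585]
orientation: [180.0, -0.0, -91.9]
force: [0.5, 0.3, 0.9]
opening: 0.0879
gripper_force: 0.0
clock: 5.72
tool_pos: [0.4595, 0.039, 0.0585]
orientation: [-180.0, 0.0, -91.9]
force: [-0.0, -0.0, 0.9]
opening: 0.0397
gripper_force: 0.0
```

```bash
python3 -m inch '0 0 0 0 0 0;0 0 0 0 0 0;0 0 0 0 0 0;0 0 0 0 0 0;0 0 0 0 0 0;0 0 0 0 0 0;0 0 0 0 0 0;0 0 0 0 0 0'
python3 -m inch '0 0 0 0 0 0;0 0 -0.1 0 0 0;0 0 -0.2 0 0 0;0 0 -0.3 0 0 0;0 0 -0.4 0 0 0;0 0 -0.5 0 0 0;0 0 -0.6 0 0 0;0 0 -0.65 0 0 0;0 0 -0.65 0 0 0;0 0 -0.65 0 0 0'
python3 - <<'E'
from h import *
import pickle
o=get_obs();P=camera_params('wrist');im=snapshot('wrist');np.save('w3.npy',im);pickle.dump((P,o),open('w3.pkl','wb'));print(o['tool_pos'],o['orientation'],o['force'],o['moment'])
save(im[40:],'w3.png')
E
```

```text
clock: 6.38
tool_pos: [0.4598, 0.0392, 0.0585]
orientation: [-180.0, 0.0, -91.8]
force: [2.6, 0.3, -1.4]
opening: 0.0114
gripper_force: 30.0
clock: 7.22
tool_pos: [0.4584, 0.039, 0.2524]
orientation: [179.9, 0.0, -91.9]
force: [0.2, 0.1, -6.7]
opening: 0.0117
gripper_force: 30.0
[0.4584035  0.03904465 0.2524204 ] [ 1.79909947e+02  3.83846863e-02 -9.18769183e+01] [ 0.22764229  0.1014955  -6.74933768] [0.06454387 0.39841749 0.00428049]
```

View pics/w3.png

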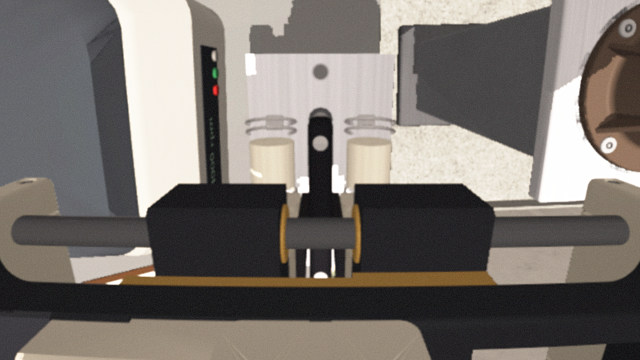

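Run:
```python
from h import *
import pickle;P,o=pickle.load(open('w3.pkl','rb'));im=np.load('w3.npy')
g=cv2.GaussianBlur(im.astype(np.float32).mean(2),(0,0),.7)
c=g[98:124,306:336];thr=(c.min()+np.median(c))/2
n,l,s,ce=cv2.connectedComponentsWithStats((c<thr).astype(np.uint8))
print(s[1:],ce[1:]+[306,98])
Rt=R.from_euler('xyz',o['orientation'],degrees=True)
i=1+s[1:,4].argmax();uv=ce[i]+[306,98]
for z in (.0525,.0585):print('hole in tool',Rt.inv().apply(onz('wrist',uv,o['tool_pos'][2]-z,P)-o['tool_pos']))
print('diam', np.linalg.norm(onz('wrist',uv+[.5*np.sqrt(4*s[i,4]/np.pi),0],o['tool_pos'][2]-.0525,P)-onz('wrist',uv,o['tool_pos'][2]-.0525,P))*2)
# side edges at rows
gx=np.abs(np.gradient(g,axis=1));gy=np.abs(np.gradient(g,axis=0))
pl=[(236+gx[v,236:256].argmax(),v) for v in range(118,150,4)];pr=[(384+gx[v,384:404].argmax(),v) for v in range(118,150,4)]
pt=[(u,86+gy[86:102,u].argmax()) for u in range(262,380,12)]
for p in (pl,pr,pt):
  q=np.array([Rt.inv().apply(onz('wrist',x,o['tool_pos'][2]-.0525,P)-o['tool_pos'])[:2] for x in p]);print(np.median(q,axis=0),np.polyfit(q[:,0],q[:,1],1) if p is not pt else np.polyfit(q[:,1],q[:,0],1))
```

```text
[[  7   6  15  15 181]] [[320.0718232  111.26519337]]
hole in tool [0.06901049 0.0008632  0.0524552 ]
hole in tool [0.06900993 0.00086301 0.05845521]
diam 0.010300653814745063
[ 0.05529705 -0.04934291] [-0.01373962 -0.0486117 ]
[0.05518463 0.05359775] [-0.00486108  0.05386554]
[ 0.08096255 -0.00185391] [-0.00143091  0.08097589]
```

Run:
```python
from h import *
Rt=R.from_euler('xyz',[180,0,-82.18],degrees=True)
t=np.array([.53446,-.29177,0])-Rt.apply([.001,.0009,0]);print(t)
go([t[0],t[1],.26],-82.18)
```

```text
[ 5.35215569e-01 -2.90656844e-01 -1.10218212e-19]
row [ 1.0891 -0.2938 -0.0294] [ 0.0011 -0.     -0.0539] nrows 8.118080270256268 1.355531759292669
```

```bash
python3 -m inch '0.03 -0.01 -0.03 0 0 0;0.1 -0.03 -0.1 0 0 0;0.2 -0.06 -0.1 0 0 0;0.32 -0.1 -0.1 0 0 -0.01;0.44 -0.13 -0.1 0 0 -0.02;0.56 -0.16 -0.1 0 0 -0.03;0.68 -0.2 -0.1 0 0 -0.04;0.78 -0.24 -0.1 0.001 0 -0.05;0.85 -0.26 -0.1 0.001 0 -0.054;0.88 -0.28 -0.1 0.001 0 -0.054'
python3 - <<'E'
from h import *
go([.5352,-.2907,.175],-82.18)
E
```

```text
clock: 8.1
tool_pos: [0.5339, -0.2309, 0.2809]
orientation: [179.9, 0.0, -82.2]
force: [0.5, 1.4, -5.4]
opening: 0.0112
gripper_force: 30.0
row [0.1983 0.0218 0.3531] [ 0.0006  0.0001 -0.0004] nrows 2.917817057531809 0.018174405530150328
```

```bash
python3 -m inch '0.05 0.005 0.02 0 0 0;0.12 0.014 0.08 0 0 0;0.18 0.02 0.15 0 0 0;0.2 0.022 0.22 0 0 0;0.2 0.022 0.28 0 0 0;0.2 0.022 0.32 0 0 0;0.2 0.022 0.345 0 0 0;0.2 0.022 0.353 0 0 0;0.2 0.022 0.353 0 0 0;0.2 0.022 0.353 0 0 0'
python3 - <<'E'
from h import *
import pickle
o=get_obs();P=camera_params('wrist');im=snapshot('wrist');np.save('w4.npy',im);pickle.dump((P,o),open('w4.pkl','wb'));print(o['tool_pos'],o['orientation'],o['force'],o['moment'])
go([.5352,-.2907,.175],-82.18)
f=cv2.resize(im[95:130,300:340],None,fx=12,fy=12,interpolation=cv2.INTER_CUBIC)
save(np.hstack([f,np.pad(cv2.resize(im[40:240,160:420],None,fx=1.2,fy=1.2),((0,420-240),(0,0),(0,0)))]),'w4.png')
E
```

```text
clock: 8.93
tool_pos: [0.5373, -0.2879, 0.1781]
orientation: [-179.8, -0.0, -82.1]
force: [-0.4, 0.0, -5.3]
opening: 0.0112
gripper_force: 30.0
[ 0.53731336 -0.28792808  0.17810468] [-1.79798866e+02 -4.27838991e-02 -8.21067480e+01] [-0.4013879   0.0102995  -5.25619042] [-0.02125052  0.11567125 -0.03474412]
row [0.008  0.0089 0.0116] [-0.0013 -0.0003  0.0004] nrows 0.11984988156502212 0.03625500709220242
```

View pics/w4.png

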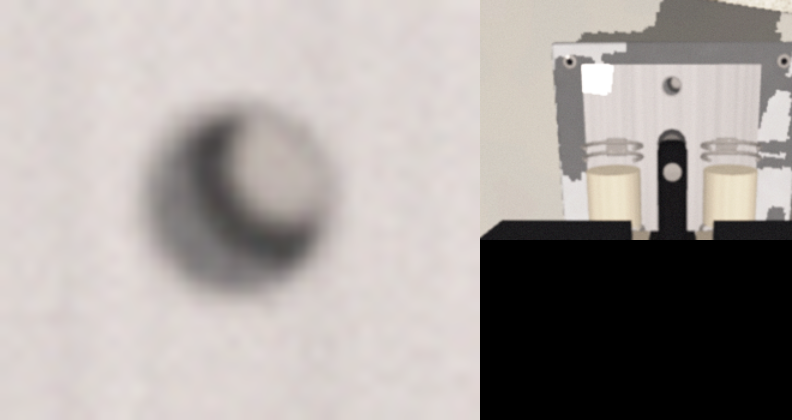

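Run:
```python
from h import *
import pickle;P,o=pickle.load(open('w4.pkl','rb'))
Rt=R.from_euler('xyz',o['orientation'],degrees=True)
tz=o['tool_pos'][2]
h=onz('wrist',(319.67,110.9),tz-.0525,P)
for uv in [(323.67,108.5),(323,109)]:
    p=onz('wrist',uv,.09,P); d=Rt.inv().apply(p-h); print('shift tool mm',d*1e3,'units',d/.3)
g=cv2.GaussianBlur(np.load('w4.npy').astype(np.float32).mean(2),(0,0),.7)
def edge(u,a,b):
    q=np.abs(np.gradient(g[a:b,u]));i=q.argmax();i=min(max(i,1),len(q)-2);w=q[i-1:i+2];return a+i+.5*(w[0]-w[2])/(w[0]-2*w[1]+w[2])
for us,a,b,z,n in [(range(255,375,4),88,100,tz-.0525,'plate'),(range(262,400,4),70,82,.076,'table')]:
    q=np.array([Rt.inv().apply(onz('wrist',(u,edge(u,a,b)),z,P)-o['tool_pos'])[:2] for u in us])
    vx,vy,x,y=cv2.fitLine(q.astype(np.float32),cv2.DIST_HUBER,0,.001,.001).ravel();print(n,np.degrees(np.arctan(vx/vy)),x,y,np.median(np.abs((q-[x,y])@[-vy,vx])))
```

```text
shift tool mm [ 1.85653547  3.08474948 35.59547116] units [0.00618845 0.0102825  0.11865157]
shift tool mm [ 1.47733144  2.56182075 35.59702372] units [0.00492444 0.0085394  0.11865675]
plate -0.028977986 0.08073161 -0.0024459108 1.9530331570648448e-05
table 0.055301536 0.09714964 0.01927813 0.00013396537714225164
```

```bash
python3 -m inch '0.003 0.005 0.015 0 0 0;0.0062 0.0098 0.04 0 0 0;0.0062 0.0098 0.06 0 0 0;0.0062 0.0098 0.06 0 0 0;0.0062 0.0098 0.06 0 0 0;0.0062 0.0098 0.06 0 0 0;0.0062 0.0098 0.06 0 0 0'
python3 - <<'E'
from h import *
import pickle
o=get_obs();P=camera_params('wrist');im=snapshot('wrist');np.save('w5.npy',im);pickle.dump((P,o),open('w5.pkl','wb'));print(o['tool_pos'],o['orientation'],o['force'],o['moment'])
g=im[100:122,309:331].astype(float).mean(2).astype(int)
for r in g: print(' '.join('%3d'%x for x in r))
E
```

```text
clock: 9.57
tool_pos: [0.5346, -0.2902, 0.1598]
orientation: [-179.8, -0.0, -82.1]
force: [0.6, 0.5, -6.3]
opening: 0.0114
gripper_force: 30.0
[ 0.53457717 -0.29023309  0.15983193] [-1.79795940e+02 -3.37003089e-02 -8.21257835e+01] [ 0.61920878  0.50704271 -6.2525139 ] [-0.00950781  0.13761909 -0.01014061]
220 220 215 214 216 219 220 217 217 221 218 221 220 216 216 215 213 211 211 211 215 217
216 219 217 216 215 214 219 217 217 218 217 220 216 214 214 214 211 211 208 214 218 213
220 218 214 215 215 217 216 213 213 213 210 209 210 214 214 213 215 210 211 209 215 217
219 218 219 216 217 216 214 205 193 188 185 188 191 198 204 212 210 213 213 209 215 216
219 218 216 217 210 206 194 176 166 155 154 152 158 169 179 191 202 208 211 211 214 217
215 219 218 212 202 185 164 143 130 128 130 134 131 138 153 168 188 202 209 214 214 219
219 218 218 203 182 161 132 130 139 151 160 158 150 139 130 145 165 188 204 214 218 215
218 221 209 191 167 134 119 142 164 176 178 181 174 159 145 127 147 172 195 207 215 215
218 211 204 178 139 112 134 159 179 185 181 187 183 174 159 139 129 156 181 203 214 219
2
[... 442 characters left out ...]
 214 200 170 124  90 103 129 153 169 172 173 174 165 146 115 104 133 174 202 213 216
219 216 204 178 141 100  85 102 121 138 151 156 151 137 117  96 107 153 185 205 215 215
219 219 212 199 170 133  92  85  89 107 121 125 115 108  91 101 137 170 197 210 213 216
215 218 215 208 193 167 125  97  82  81  82  85  88  84 103 133 171 194 203 212 215 215
218 218 217 212 206 192 170 144 113  99  93  93  98 122 147 174 192 205 210 214 218 214
216 218 220 213 211 206 199 183 165 148 142 147 154 165 189 194 205 207 208 213 214 216
218 218 215 216 216 212 208 206 201 197 194 198 198 202 206 208 210 209 210 212 218 214
218 217 217 213 216 217 217 215 213 212 211 206 210 210 214 214 209 209 205 209 211 217
```

Run:
```python
from h import *
import pickle;P,o=pickle.load(open('w5.pkl','rb'))
Rt=R.from_euler('xyz',o['orientation'],degrees=True)
tz=o['tool_pos'][2]
h=onz('wrist',(319.4,111.6),tz-.0525,P);p=onz('wrist',(319.7,110.35),.09,P); d=Rt.inv().apply(p-h); print(d*1e3,d/.3)
print('gap mm',(tz-.0585-.09)*1e3); go([.5352,-.2907,.1598],-82.18)
```

```text
[ 0.86976501  0.18581299 17.33189372] [0.00289922 0.00061938 0.05777298]
gap mm 11.331930992190099
row [ 0.0019 -0.0019  0.0002] [-0.0012 -0.0002  0.0003] nrows 0.019184394064259987 0.030302521667446645
```

```bash
python3 -m inch '0.0025 0.0005 0.01 -0.0011 0 0.0003;0.0025 0.0005 0.02 -0.0011 0 0.0003;0.0025 0.0005 0.028 -0.0011 0 0.0003;0.0025 0.0005 0.034 -0.0011 0 0.0003;0.0025 0.0005 0.04 -0.0011 0 0.0003;0.0025 0.0005 0.045 -0.0011 0 0.0003;0.0025 0.0005 0.05 -0.0011 0 0.0003;0.0025 0.0005 0.05 -0.0011 0 0.0003;0.0025 0.0005 0.05 -0.0011 0 0.0003'
python3 - <<'E'
from h import *
o=get_obs();print(o['tool_pos'],o['orientation'],o['force'],o['moment'],(o['tool_pos'][2]-.0585-.09)*1e3)
im=snapshot('wrist')
g=im[100:124:1,307:333].astype(float).mean(2).astype(int)
for r in g: print(' '.join('%3d'%x for x in r))
E
```

```text
clock: 10.37
tool_pos: [0.5343, -0.2909, 0.1445]
orientation: [180.0, -0.0, -82.2]
force: [-0.6, 0.1, -5.9]
opening: 0.0116
gripper_force: 30.0
[ 0.53428928 -0.29089738  0.14448495] [ 1.79973168e+02 -1.48224686e-02 -8.21825278e+01] [-0.56369345  0.06899842 -5.91867056] [-0.0288146   0.13214321 -0.02933232] -4.0150461183046655
215 219 219 218 217 218 212 219 220 220 218 218 218 220 217 213 216 218 211 208 210 215 218 217 219 214
215 218 220 221 217 216 216 218 217 219 218 218 217 220 216 216 213 214 214 210 210 213 217 218 219 218
218 218 220 222 217 216 217 216 220 214 212 215 212 210 206 209 213 215 212 217 213 213 216 219 215 217
214 220 221 221 217 218 215 215 210 202 194 190 186 187 188 194 205 212 212 211 212 213 215 219 220 217
217 219 218 216 220 216 210 206 187 176 166 155 151 153 155 164 183 197 206 208 210 215 215 219 216 218
219 218 220 218 218 213 202 179 163 142 124 116 115 109 109 132 147 168 188 202 212 213 216 218 217 216
217 220 215 220 215 203 186 157 133 134 136 138 139 131 124 108 113 139 165 195 205 214 215 214 217 217
217 221 219 218 213 190 164 140 136 154 164 
[... 1023 characters left out ...]
 164 134 118 121 128 129 123 109 100 106 135 171 194 207 213 218 216 218 220
219 216 219 217 216 212 205 191 170 141 117 105 106 102 111 120 152 176 191 205 208 213 218 216 220 217
216 218 219 219 219 214 213 208 202 185 163 150 147 150 155 173 189 203 205 211 211 211 216 216 215 217
217 219 221 219 215 215 218 216 212 205 200 200 196 195 199 203 205 209 213 208 208 209 212 216 213 217
216 216 220 218 216 211 216 217 216 214 213 209 214 212 213 212 213 211 212 211 211 212 214 218 218 218
216 219 219 219 214 214 212 217 220 217 218 215 220 217 216 213 216 214 212 209 212 213 213 216 216 217
217 218 218 220 218 214 217 215 219 219 214 218 217 218 217 214 215 212 209 210 212 214 217 215 215 215
```

```bash
python3 -m inch '0 -0.0015 0.004 0 0 0;0 -0.0015 0.008 0 0 0;0 -0.0015 0.012 0 0 0;0 -0.0015 0.016 0 0 0;0 -0.0015 0.02 0 0 0;0 -0.0015 0.024 0 0 0;0 -0.0015 0.027 0 0 0;0 -0.0015 0.03 0 0 0;0 -0.0015 0.03 0 0 0'
python3 -m inch '0 0 0.002 0 0 0;0 0 0.003 0 0 0;0 0 0.004 0 0 0;0 0 0.005 0 0 0;0 0 0.005 0 0 0'
```

```text
clock: 11.17
tool_pos: [0.5346, -0.2908, 0.1353]
orientation: [180.0, -0.0, -82.2]
force: [0.3, 0.7, -6.6]
opening: 0.0113
gripper_force: 30.0
clock: 11.58
tool_pos: [0.535, -0.2909, 0.1344]
orientation: [-180.0, -0.0, -82.2]
force: [-0.0, 0.8, -2.7]
opening: 0.0116
gripper_force: 30.0
```

```bash
python3 -m inch '0 0 0.0015 0 0 0;0 0 0.003 0 0 0;0 0 0.003 0 0 0'
python3 -m inch '0 0 0 0 0 0;0 0 0 0 0 0;0 0 0 0 0 0;0 0 0 0 0 0;0 0 0 0 0 0;0 0 0 0 0 0;0 0 0 0 0 0;0 0 0 0 0 0;0 0 0 0 0 0;0 0 0 0 0 0' -1
```

```text
clock: 11.83
tool_pos: [0.535, -0.2909, 0.1344]
orientation: [-180.0, -0.1, -82.2]
force: [-2.0, 2.9, 5.3]
opening: 0.0115
gripper_force: 30.0
clock: 12.67
tool_pos: [0.5348, -0.2909, 0.1331]
orientation: [180.0, -0.0, -82.2]
force: [-0.5, 0.3, 0.1]
opening: 0.0725
gripper_force: 0.0
```

```bash
python3 -m inch '0 0 -0.05 0 0 0;0 0 -0.15 0 0 0;0 0 -0.27 0 0 0;0 0 -0.4 0 0 0;0 0 -0.4 0 0 0;0 0 -0.4 0 0 0;0 0 -0.4 0 0 0'
python3 - <<'E'
from h import *
import pickle;P,o=pickle.load(open('w1.pkl','rb'))
c,s=np.cos(np.radians(7.85)),np.sin(np.radians(7.85));Rr=np.array([[c,-s],[s,c]]);m=np.array([.5346,-.2916])
pts={'pivot':(-.07,.066,.084),'ktop':(-.07,.036,.123),'kbase':(-.07,.036,.089)}
for k,(x,y,z) in pts.items():
    w=m+Rr@[x,y];print(k,w,proj('wrist',[*w,z],P))
im=np.load('w1.npy');f=cv2.resize(im[170:230,340:400],None,fx=8,fy=8,interpolation=cv2.INTER_CUBIC);save(f,'latch.png')
w=m+Rr@[-.07,.036];go([*w,.24],-172.2)
E
```

```text
clock: 13.25
tool_pos: [0.5346, -0.2906, 0.2531]
orientation: [-180.0, 0.0, -82.2]
force: [-0.9, -0.6, -0.9]
opening: 0.0875
gripper_force: 0.0
pivot [ 0.45624168 -0.23577909] [[365.82597579 208.5191749 ]]
ktop [ 0.46033908 -0.26549796] [[370.6376327  194.73739187]]
kbase [ 0.46033908 -0.26549796] [[366.99804177 188.74913431]]
row [-0.1164  0.2341  0.0436] [-0.e+00  1.e-04  5.e-01] nrows 1.9066904833351443 12.570491132316315
```

View pics/latch.png

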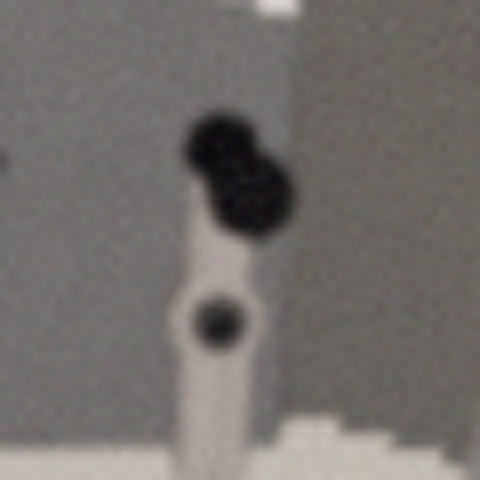

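```bash
python3 -m inch '-0.116 0.234 -0.05 0 0 0.5;-0.116 0.234 -0.05 0 0 0.5;-0.116 0.234 -0.05 0 0 0.5;-0.116 0.234 -0.05 0 0 0.5;-0.116 0.234 -0.05 0 0 0.5;-0.116 0.234 -0.05 0 0 0.5;-0.116 0.234 -0.05 0 0 0.5;-0.116 0.234 -0.05 0 0 0.5;-0.116 0.234 -0.05 0 0 0.5;-0.116 0.234 -0.05 0 0 0.5'
python3 - <<'E'
from h import *
go([.4603,-.2655,.24],-172.2)
E
```

```text
clock: 14.08
tool_pos: [0.4598, -0.2656, 0.2665]
orientation: [179.9, -0.1, -154.2]
force: [0.0, 0.2, 0.4]
opening: 0.0875
gripper_force: 0.0
row [-0.002  -0.0006  0.0884] [ 0.0004 -0.0009  0.1002] nrows 0.6364617548690642 2.518490496777126
```

```bash
python3 -m inch '0 0 0 0 0 0.1;0 0 0 0 0 0.1;0 0 0 0 0 0.1;0 0 0 0 0 0.1;0 0 0 0 0 0.1'
python3 - <<'E'
from h import *
import pickle
o=get_obs();P=camera_params('wrist');im=snapshot('wrist');save(im[0:300,120:520],'w6.png');print(o['tool_pos'],o['orientation'])
print(proj('wrist',[[.4603,-.2655,.123],[.4562,-.2358,.084]],P)-[120,0])
go([.4603,-.2655,.102],-172.2)
E
```

```text
clock: 14.5
tool_pos: [0.46, -0.2657, 0.267]
orientation: [180.0, -0.1, -171.7]
force: [-0.4, -0.4, -0.4]
opening: 0.0877
gripper_force: 0.0
[ 0.46003203 -0.26570938  0.2670137 ] [ 1.79971713e+02 -1.26019539e-01 -1.71669075e+02]
[[200.42560891 183.69195438]
 [227.3649184  176.52356004]]
row [-1.600e-03  5.000e-04  5.508e-01] [ 0.0001 -0.0006  0.003 ] nrows 3.9629260522853 0.07779992130554765
```

View pics/w6.png

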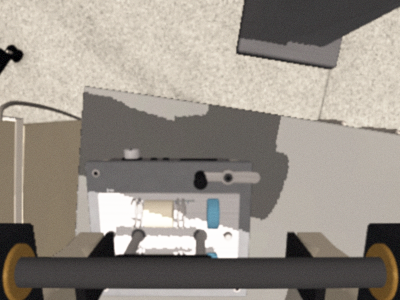

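```bash
python3 -m inch '0 0 0.1 0 0 0.003;0 0 0.2 0 0 0.003;0 0 0.3 0 0 0.003;0 0 0.4 0 0 0.003;0 0 0.48 0 0 0.003;0 0 0.53 0 0 0.003;-0.001 0 0.55 0 0 0.003;-0.001 0 0.55 0 0 0.003;-0.001 0 0.55 0 0 0.003'
python3 -m inch '0 0 0 0 0 0;0 0 0 0 0 0;0 0 0 0 0 0;0 0 0 0 0 0;0 0 0 0 0 0;0 0 0 0 0 0;0 0 0 0 0 0;0 0 0 0 0 0;0 0 0 0 0 0;0 0 0 0 0 0' 1
python3 -m inch '0 0 0 0 0 0;0 0 0 0 0 0;0 0 0 0 0 0;0 0 0 0 0 0;0 0 0 0 0 0;0 0 0 0 0 0'
python3 - <<'E'
from h import *
o=get_obs();Rt=R.from_euler('xyz',o['orientation'],degrees=True)
c,s=np.cos(np.radians(7.85)),np.sin(np.radians(7.85));Rr=np.array([[c,-s],[s,c]])
for a in list(range(10,91,10))+[95]:
    t=np.radians(a);d=Rr@[-.03*np.sin(t),.03-.03*np.cos(t)]
    print(a,np.round(Rt.inv().apply([*d,0])/.3,4))
E
```

```text
clock: 15.3
tool_pos: [0.4611, -0.266, 0.1036]
orientation: [-180.0, -0.0, -172.3]
force: [0.5, -0.0, -0.3]
opening: 0.088
gripper_force: 0.0
clock: 16.13
tool_pos: [0.4607, -0.2659, 0.1031]
orientation: [-180.0, -0.0, -172.3]
force: [0.3, 0.1, -0.4]
opening: 0.0264
gripper_force: 0.0
clock: 16.63
tool_pos: [0.4607, -0.2659, 0.1032]
orientation: [-180.0, -0.0, -172.3]
force: [-1.4, -0.6, -0.1]
opening: 0.0001
gripper_force: 0.0
10 [0.0174 0.0015 0.    ]
20 [0.0342 0.0059 0.    ]
30 [0.05   0.0132 0.    ]
40 [0.0644 0.0232 0.    ]
50 [0.0767 0.0355 0.    ]
60 [0.0868 0.0497 0.    ]
70 [0.0942 0.0655 0.    ]
80 [0.0988 0.0823 0.    ]
90 [0.1003 0.0997 0.    ]
95 [0.1    0.1084 0.    ]
```

Run:
```python
from h import *
o=get_obs();P=camera_params('wrist');im=snapshot('wrist')
f=cv2.resize(im[60:300,140:500],None,fx=2,fy=2);save(f,'w7.png')
print(2*(proj('wrist',[[.4603,-.2655,.123],[.4562,-.2358,.084],o['tool_pos']],P)-[140,60]))
```

```text
[[363.06345879 376.88958894]
 [457.21750336 327.24318556]
 [361.29293227 350.73062702]]
```

View pics/w7.png

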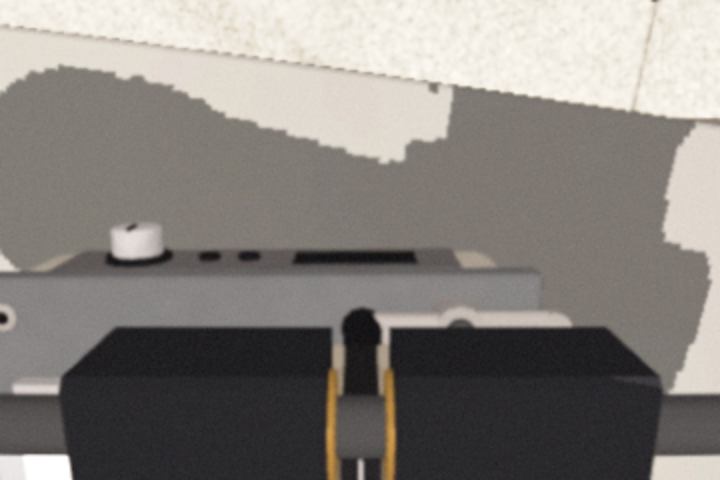

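Run:
```python
from h import *
o=get_obs();print(o['tool_pos'],o['opening'],o['gripper_force'],o['force'],o['moment'])
P=camera_params('wrist');im=snapshot('wrist')
for n,p in {'kbase':[.4603,-.2655,.089],'ktop':[.4603,-.2655,.123],'tcp':o['tool_pos'],'grasp':o['tool_pos']+[0,0,.019],'g40':o['tool_pos']+[0,0,.04]}.items(): print(n,proj('wrist',p,P))
g=im[212:280:2,300:344:2].astype(int).mean(2).astype(int)
for i,r in enumerate(g): print(212+2*i,' '.join('%3d'%x for x in r))
```

```text
[ 0.46076139 -0.2658924   0.10318277] 0.0002691782618187576 0.0 [ 0.0455757  -0.59963622  0.39123336] [-0.04121689 -0.00279697 -0.00484199]
kbase [[321.29387052 226.50462292]]
ktop [[321.53179517 248.44220723]]
tcp [[320.60345176 235.40686904]]
grasp [[320.66302594 248.53776314]]
g40 [[320.74516717 266.67019878]]
212 138 132 140 130 133 136 132 137 137 132 133 135 138 138 133 132 130 132 135 130 137 130
214 136 139 136 137 136 137 133 132 103  88  58  60  91 105 130 133 131 129 133 133 130 134
216 135 138 135 131 137 134 126  85  26  21  19  19  25  62 143 148 144 147 149 148 148 148
218 136 133 135 129 134 133  80  29  24  20  16  22  20  64 170 181 186 187 183 181 181 187
220 136 134 135 134 135 117  41  23  22  25  19  22  22  19 115 196 198 201 201 199 200 201
222 131 130 131 135 131 101  32  20  21  21  19  18  22  21  34 156 197 193 191 190 190 189
224  47  49  52 110 133  95  17  21  24  24  21  22  21  22  25 111 189 149  62  63  65  61
226  28  33  30 102 134 104  27  24  18  26  24  22  14  22  16  82 193 144  34  32  25  32
228  31  30  34 101 136 126  46  24  24  13  23  
[... 1642 characters left out ...]
  76  77  78  79  77  77  76  80  91 132 118  47  37  43
266  43  47 118 127  90  84  82  83  86  84  86  83  83  85  85  86  95 131 120  47  45  41
268  42  50 123 128  90  84  84  86  79  83  87  86  81  87  86  86  87 127 118  52  39  42
270  41  48 123 135  93  86  88  87  80  85  84  81  86  84  87  87  89 128 122  49  40  39
272  42  48 124 127  93  87  86  87  89  89  87  85  89  93  89  92  93 132 128  47  45  41
274  35  51 135 128  95  89  87  84  88  86  86  89  88  89  90  90  92 136 140  54  40  40
276  42  63 145 129  90  89  88  90  85  88  87  88  91  89  91  91  93 131 144  60  38  43
278  36  63 144 126  91  84  88  85  87  87  88  91  88  86  88  88  95 129 142  56  45  43
```

```bash
python3 -m inch '0.007 0 0 0 0 0;0.014 0.001 0 0 0 0;0.02 0.002 0 0 0 0;0.02 0.002 0 0 0 0;0.02 0.002 0 0 0 0'
python3 - <<'E'
from h import *
o=get_obs();print(o['tool_pos'],o['opening'],o['gripper_force'],o['force'],o['moment'])
P=camera_params('wrist');im=snapshot('wrist')
for n,p in {'kbase':[.4603,-.2655,.089],'ktop':[.4603,-.2655,.123],'pivot':[.4562,-.2358,.084]}.items(): print(n,proj('wrist',p,P))
g=im[206:250:2,300:400:4].astype(int).mean(2).astype(int)
for i,r in enumerate(g): print(206+2*i,' '.join('%3d'%x for x in r))
E
```

```text
clock: 17.15
tool_pos: [0.4546, -0.2661, 0.1033]
orientation: [-180.0, -0.0, -172.4]
force: [0.7, 0.0, -0.1]
opening: 0.0006
gripper_force: 0.0
[ 0.45459346 -0.26608228  0.10325156] 0.0006466236679907833 0.0 [ 0.6531002   0.02461045 -0.12132368] [-0.05141712 -0.01488934 -0.00524997]
kbase [[320.33957969 235.74629332]]
ktop [[320.3931109  259.19641653]]
pivot [[367.30050755 232.66596997]]
206 109 110 111 104 112 112 111 110 114 115 115 115 116 116 116 111 115 119 113 118 116 119 114 118 117
208 129 130 134 128 132 131 126 128 130 129 137 132 131 132 131 127 132 130 130 129 131 133 134 131 132
210 132 135 138 131 134 132 134 134 133 137 137 135 135 132 134 131 136 134 137 135 138 135 128 131 131
212 135 135 133 136 135 134 135 131 135 133 135 134 133 132 135 136 134 137 135 137 138 137 131 136 129
214 135 134 133 134 136 137 135 134 134 135 137 136 133 132 131 135 132 139 133 135 134 133 132 133 134
216 133 138 132 137 133 135 137 135 138 136 134 135 133 134 133 133 134 135 138 138 133 137 133 129 130
218 134 134 132 137 132 132 130 133 130 127 133 135 131 135 134 133 137 135 134 135 1
[... 878 characters left out ...]
  26  90 156  28  30  30  30  28  29  35  28  32  32  32  29  32  28  32  29
238  32  25 157  85  26  24  26  93 158  27  34  36  30  29  31  28  36  31  34  31  29  29  27  32  27
240  31  23 160  83  25  25  22  90 161  27  30  33  35  27  26  30  36  31  33  32  31  33  37  28  31
242  32  29 158  79  27  25  24  78 157  29  32  32  26  33  30  36  31  33  30  35  37  32  31  30  31
244  29  46 141  65  25  23  26  70 141  45  30  34  29  28  35  34  33  30  34  31  30  28  30  29  32
246  34  73 115  61  23  20  24  66 113  65  31  29  32  24  34  31  32  32  29  28  32  34  29  29  32
248  32  84 112  56  24  28  26  60 111  79  38  32  35  37  35  37  35  40  36  37  35  38  38  35  33
```

Run:
```python
from h import *
import pickle
g=cv2.imread('pics/w6.png').astype(int).mean(2).astype(int)[164:196,188:240:2]
for i,r in enumerate(g): print(164+i,' '.join('%3d'%x for x in r))
print()
g=np.load('w1.npy').astype(int).mean(2).astype(int)[180:214,358:382]
for i,r in enumerate(g): print(180+i,' '.join('%3d'%x for x in r))
im=snapshot('scene');q=proj('scene',[[.4603,-.2655,.089],[.4603,-.2655,.123],[.4562,-.2358,.084]]).round(1);print(q)
u,v=q[0].astype(int)
g=im[v-22:v+8,u-16:u+16].astype(int).mean(2).astype(int)
for i,r in enumerate(g): print(v-22+i,u-16,' '.join('%3d'%x for x in r))
```

```text
164 105 105 106 101 103 106 101 107 105 107 105 107 108 107 104 102 106 108 103 104 107 104 104 100 105 103
165 104 105 108 106 109 108 106 103 106 107 107 101 107 109 108 106 105 106 102 104 103 105 107 110 100 107
166 103 105 104 110 110 102 109 105 107 109 104 105 104 102 104 106 104 104 105 104 103 105 104 105 104 103
167 101 104 103 108 107 111 107 106 103 103 104 107 110 106 101 101 105 110 104 107 108 103 107 102 107 107
168 103 105 110 106 108 111 107 107 106 108 104 106 101 104 100 106 109 102 103 102 109 107 105 104 102 102
169 101 107 107 108 106 105 103 102 104 105 105 105 104 106 104 101 102 105 103 108 116 106 106 101 101 103
170 107 107 107 106 101  84  71  83  99 102 102 102 103 107 107 103 103 100 120 131 139 127 106  99 107 101
171 108 104 105 108  89  50  33  47  92 115 113 110 113 106 107 108 105 106 136 154 153 147 131 119 126 124
172 102 105 106  99  59  21  15  22 105 140 135 134 134 131 133 135 128 125 148 148 149 149 148 144 142 145
173 106 106 105  94  31  11  12  12  91 154 160 160 157 159 155 157 156 148 148 119 110 127 147 155 157 155
174 104 104 106  79 
[... 9182 characters left out ...]
  66  58  27  38  39
183 432 100  98  99  92  82  67  66  76  65  41  42  62  88  96  93  97  81  49  62  66  67  64  63  64  68  70  58  60  56  32  39  41
184 432  96  95  85  75  66  67  72  85  58  34  29  48  85  96  95  76  65  68  64  69  62  64  65  73  64  60  81  75  54  34  38  34
185 432  93  83  68  65  69  65  81  91  71  49  46  64  88  78  68  64  65  63  67  66  71  68  66  65  61  64  71  63  38  34  43  40
186 432  72  64  63  67  77  85  93  91  88  82  81  86  87  67  66  64  67  68  62  63  68  65  64  78  57  67  53  56  34  41  36  38
187 432  65  68  68  86  91  90  92  89  91  93  95  91  72  63  65  61  65  65  63  69  65  57  80  74  62  56  56  56  35  40  42  41
```

Run:
```python
from h import *
im=snapshot('scene');a=cv2.imread('pics/scene0.png')[:,:,::-1]
g0=a.astype(int).mean(2).astype(int)
for r in range(162,190): print(r,' '.join('%3d'%x for x in g0[r,438:464]))
o=get_obs();print(proj('scene',[o['tool_pos'],o['tool_pos']+[0,0,.06],o['tool_pos']+[0,0,.15]]))
d=np.abs(im.astype(int)-a).mean(2)
ys,xs=np.where(d>30);print(len(ys),np.percentile(xs,[1,50,99]),np.percentile(ys,[1,50,99]))
for t in('carrier','grip_bar','latch_pivot','shaker'):
    for c in ('scene',): print(t,[(round(q['p'],2),np.round(q['uv'],0)) for q in landmark_of(c,t)[:2]])
snapshot('top')
for t in('carrier','grip_bar','latch_pivot','pins_mid'):
    print(t,[(round(q['p'],2),np.round(q['uv'],0)) for q in landmark_of('top',t)[:2]])
```

```text
162 109 106 108 107 108 106 107 108 109 106 105 109 104 110 106 108 106 108 105 109 105 105 106 105 107 108
163 109 106 108 108 108 110 108 108 108 107 106 109 105 108 104 107 110 109 107 107 106 106 106 106 107 103
164 108 108 108 109 109 106 107 106 107 106 105 105 107 106  86  87 107 107 107 110 107 104 104 106 105 107
165 109 109 110 109 105 106 105 108 106 106 108 107 105 108  68  25 107 104 106 108 106 107 105 107 109 106
166 108 109 109 106 109 107 109 108 108 107 102 105 107 107 107 108 108 108 109 107 110 105 110 105 105 110
167 108 109 104 109 109 110 107 106 106 107 107 105 107 106 106 107 110 109 109 106 106 110 107 104 105 104
168 106 109 105 106 105 105 106 109 107 111 106 106 108 106 104 106 105 107 104 107 107 105 104 106 104 109
169 107 107 108 108 106 108 106 107 108 107 106 105 106  86  82 105 107 105 106 105 106 108 107 106 104 108
170 107 105 112 109 109  81  51  99 105 108 111  68  27  24  17  62 102 106 108 104 106 108 107 105 109 104
171 108 107 108 108 112  93  72 101 109 110 108  45  16  15  19  22  62 106 107 109 105 106 105 106 107 109
172 111 108 110 106 
[... 1609 characters left out ...]
51 149 143 118  85  63  65  99 108 108 109 102  85  59  52  64  69  52  44  50  50  21  15  43  29
188 152 148 132  96  83  77  73 100 111 107 107 101  72  55  66  49  58  55  47  44  38  35  11  36  52  48
189 144 113  79  78  80  75  99 106 106 103  94  63  50  67  67  53  45  47  48  25  22  49  35  45  52  52
[[451.46660373 177.45427911]
 [457.26259614 160.06339868]
 [466.82079025 131.2126383 ]]
36172 [338. 498. 636.] [  3. 165. 394.]
carrier [(0.94, array([435., 167.]))]
grip_bar [(0.96, array([437., 142.]))]
latch_pivot [(0.7, array([441., 184.]))]
shaker [(0.83, array([428., 181.]))]
carrier [(0.8, array([418., 215.]))]
grip_bar [(0.48, array([423., 211.]))]
latch_pivot []
pins_mid []
```

```bash
python3 -m inch '0 0 0 0 0 0;0 0 0 0 0 0;0 0 0 0 0 0;0 0 0 0 0 0;0 0 0 0 0 0;0 0 0 0 0 0;-0.016 -0.002 0.005 0 0 0;-0.016 -0.002 0.015 0 0 0;-0.016 -0.002 0.025 0 0 0;-0.016 -0.002 0.025 0 0 0' -1
python3 - <<'E'
from h import *
o=get_obs();print(o['tool_pos'],o['opening'],o['force'])
P=camera_params('wrist');im=snapshot('wrist')
for n,p in {'kbase':[.4603,-.2655,.089],'ktop':[.4603,-.2655,.123],'pivot':[.4562,-.2358,.084]}.items(): print(n,proj('wrist',p,P))
g=im[206:290:3,270:390:4].astype(int).mean(2).astype(int)
for i,r in enumerate(g): print(206+3*i,' '.join('%3d'%x for x in r))
E
```

```text
clock: 18.58
tool_pos: [0.4591, -0.2658, 0.0947]
orientation: [180.0, -0.1, -172.4]
force: [0.2, 0.0, -0.6]
opening: 0.0618
gripper_force: 0.0
[ 0.45907966 -0.26582509  0.09471085] 0.06175687685771525 [ 0.22604532  0.04716166 -0.58233788]
kbase [[320.90529313 233.87210622]]
ktop [[321.11972397 258.20053032]]
pivot [[370.01232919 230.68872117]]
206 133 134 129 126 131 132 131 131 134 134 136 131 131 130 135 131 130 135 138 132 130 134 131 132 133 129 130 132 136 131
209 129 135 131 134 131 134 135 131 136 132 132 135 135 136 129 133 133 133 135 132 135 131 135 135 136 135 134 135 137 132
212 135 132 131 130 131 133 131 131 131 135 134 134 137 133 135 134 131 134 133 131 131 133 133 134 136 133 134 133 134 133
215 131 129 135 135 139 130 131 134 130 132 137 135 133 134 134 131 133 132 131 134 135 132 134 133 135 129 130 133 134 127
218 132 137 136 130 134 130 130 134 136 131 134 137 134 135 135 133 129 131 130 130 132 131 131 131 131 137 132 132 131 132
221 133 131 136 135 132 133 132 133 133 135 134 117  62  65 107 133 130 132 131 132 129 131 127 133 157 177 173 145 134 135
224 131 13
[... 2017 characters left out ...]
  87  85  88  88  84  85  88  83  85  88  90  91  87  89  84  94  87  87  87  86
275  88  86  84  85  90  86  87  90  87  87  83  89  89  85  90  87  85  81  88  88  87  88  89  88  90  86  84  84  84  84
278  87  86  90  90  86  87  87  89  87  92  88  88  85  87  85  83  90  89  88  88  88  87  90  86  89  87  90  86  87  86
281  86  85  87  87  88  87  87  89  83  88  84  88  86  85  85  85  81  88  84  86  83  88  86  87  85  85  85  83  88  87
284  78  84  83  82  82  76  77  87  78  84  81  82  82  78  82  80  73  82  80  79  84  80  81  80  82  78  81  81  80  84
287  72  70  68  73  74  71  72  70  70  71  72  72  71  70  71  73  79  75  73  76  73  73  73  76  72  68  72  69  74  77
```

```bash
python3 -m inch '0 0 0 0 0 0;0 0 0 0 0 0;0 0 0 0 0 0;0 0 0 0 0 0;0 0 0 0 0 0;0 0 0 0 0 0;0 0 0 0 0 0;0 0 0 0 0 0' 1
python3 -m inch '0 0 0 0 0 0;0 0 0 0 0 0;0 0 0 0 0 0;0 0 0 0 0 0'
```

```text
clock: 19.3
tool_pos: [0.4596, -0.266, 0.0957]
orientation: [-180.0, -0.0, -172.3]
force: [-0.0, -0.6, 0.0]
opening: 0.0235
gripper_force: 0.0
clock: 19.63
tool_pos: [0.4595, -0.2658, 0.0957]
orientation: [180.0, -0.0, -172.3]
force: [0.5, 3.8, 0.7]
opening: 0.0119
gripper_force: 30.0
```

```bash
python3 -m inch '0.0087 0.0004 0 0 0 0;0.0174 0.0015 0 0 0 0;0.026 0.0034 0 0 0 0;0.0342 0.006 0 0 0 0;0.0423 0.0094 0 0 0 0;0.05 0.0134 0 0 0 0;0.0574 0.018 0 0 0 0;0.0643 0.0234 0 0 0 0;0.0707 0.0293 0 0 0 0;0.0707 0.0293 0 0 0 0'
```

```text
clock: 20.47
tool_pos: [0.4381, -0.2621, 0.0961]
orientation: [-179.8, 0.1, -172.3]
force: [3.1, -12.1, -7.2]
opening: 0.0116
gripper_force: 30.0
```

```bash
python3 -m inch '0.006 0.0062 0 0 0 0;0.0113 0.013 0 0 0 0;0.016 0.0202 0 0 0 0;0.02 0.028 0 0 0 0;0.0235 0.0362 0 0 0 0;0.0261 0.0446 0 0 0 0;0.028 0.053 0 0 0 0;0.028 0.053 0 0 0 0'
```

```text
clock: 21.13
tool_pos: [0.4229, -0.248, 0.0957]
orientation: [-179.9, -0.4, -172.4]
force: [-10.8, -14.8, 5.8]
opening: 0.012
gripper_force: 30.0
```

```bash
python3 -m inch '0.0012 0.0087 0 0 0 0;0.0016 0.0175 0 0 0 0;0.0014 0.022 0 0 0 0;0.0014 0.022 0 0 0 0'
```

```text
clock: 21.47
tool_pos: [0.4221, -0.2409, 0.0957]
orientation: [-179.9, -0.4, -172.4]
force: [-9.6, -10.0, 5.6]
opening: 0.0123
gripper_force: 30.0
```

```bash
python3 -m inch '-0.004 0.003 0 0 0 0;-0.008 0.006 0 0 0 0;-0.008 0.01 0 0 0 0;-0.008 0.01 0 0 0 0'
```

```text
clock: 21.8
tool_pos: [0.4222, -0.2395, 0.0957]
orientation: [-179.8, -0.6, -172.4]
force: [-15.0, -22.7, 6.6]
opening: 0.0123
gripper_force: 30.0
```

```bash
python3 -m inch '0.01 0 0 0 0 0;0.016 -0.002 0 0 0 0;0.016 -0.003 0 0 0 0;0.016 -0.003 0 0 0 0'
python3 -m inch '0 0 0 0 0 0;0 0 0 0 0 0;0 0 0 0 0 0;0 0 0 0 0 0;0 0 0 0 0 0;0 0 0 0 0 0;0 0 0 0 0 0' -1
python3 -m inch '0 0 -0.05 0 0 0;0 0 -0.15 0 0 0;0 0 -0.3 0 0 0;0 0 -0.45 0 0 0;0 0 -0.57 0 0 0;0 0 -0.57 0 0 0;0 0 -0.57 0 0 0;0 0 -0.57 0 0 0'
python3 - <<'E'
from h import *
o=get_obs();print(o['tool_pos'],o['opening'],o['force'])
P=camera_params('wrist');im=snapshot('wrist');np.save('w8.npy',im)
c,s=np.cos(np.radians(7.85)),np.sin(np.radians(7.85));Rr=np.array([[c,-s],[s,c]]);m=np.array([.5346,-.2916])
W=lambda x,y,z:[*(m+Rr@[x,y]),z]
q=proj('wrist',[W(-.07,.066,.086),W(-.1,.066,.089),W(-.1,.066,.123),W(-.045,.066,.089),W(-.05,.08,.082),W(-.05,-.08,.082),W(0,-.068,.09)],P);print(q.round(1))
u,v=q[0].astype(int)
g=im[v-36:v+44:2,u-40:u+44:3].astype(int).mean(2).astype(int)
for i,r in enumerate(g): print(v-36+2*i,' '.join('%3d'%x for x in r)) 
print(u-40)
E
```

```text
clock: 22.13
tool_pos: [0.4218, -0.2399, 0.0958]
orientation: [-179.8, -0.1, -172.4]
force: [-2.4, -16.8, -4.8]
opening: 0.0119
gripper_force: 30.0
clock: 22.72
tool_pos: [0.4232, -0.2371, 0.0957]
orientation: [-180.0, -0.0, -172.3]
force: [-0.2, 0.3, -0.5]
opening: 0.0527
gripper_force: 0.0
clock: 23.38
tool_pos: [0.4229, -0.2369, 0.2667]
orientation: [180.0, 0.0, -172.3]
force: [0.0, 0.7, -1.2]
opening: 0.087
gripper_force: 0.0
[ 0.42291996 -0.23688978  0.2666605 ] 0.08704921651149176 [ 0.01718783  0.65428529 -1.23791731]
[[317.4 205. ]
 [317.2 179.4]
 [316.9 186.2]
 [317.5 226.8]
 [329.6 220.6]
 [192.1 221. ]
 [204.1 263.4]]
168  92  97  95  89  94  88  93  89  91  91  93  92  93  90  92  94  88  91  92  91  91  91  92  96  93  93  91  91
170  95  95  94  93  88  96  97  93  92  92  94  92  88  91  92  93  95  92  91  93  93  92  87  92  94  93  91  96
172  94  92  98  90  90  93  93  90  93  94  91  93  85  72  82  90  92  94  87  90  91  89  96  95  95  91  92  94
174  92  93  92  94  95  94  91  95  92  95  90  92  54  19  25  81  92  89  92  89  92  91  94  94  98  94  94  92

[... 3479 characters left out ...]

236 218 253 253 253 253 241 170 213 218 216 178 253 253 253 253 253 253 253 208 205 203 187 173 177 178 172 176 178
238 218 253 252 252 252 231 166 220 222 221 192 253 252 252 252 252 252 252 208 201 200 193 174 179 176 181 175 177
240 234 252 252 252 252 252 161 221 222 221 206 251 252 252 252 252 252 252 205 200 202 191 174 172 180 175 174 177
242 249 253 252 252 253 253 168 224 224 222 211 253 253 252 252 253 253 253 202 200 199 190 178 177 174 179 176 179
244 249 253 253 253 252 253 177 226 216 230 214 252 252 252 252 252 252 252 205 200 203 192 175 178 177 178 174 176
246 249 253 253 253 252 253 211 225 224 228 206 253 252 252 252 253 253 253 207 196 200 189 177 173 179 175 177 180
277
```

```bash
python3 -c "
from plant import close_job
print(close_job())"
```

```text
the job is handed in; nothing more can be done
None
```

The carrier sits flush on both pins and the latch is swung to its stop; I handed it in at about 23 s, with the gripper clear, though I viewed 12 pictures (the limit was 10) and have no verdict from the judge.

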